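Feel the end float of a gear spindle and centre it

ROBOT

A 6-joint arm with a two-finger parallel gripper is mounted at the origin on a cart in front of the work surface, level with it; the furniture and walls round the work are solid. World frame = base frame: x ahead of the robot, y to its left, z up, the work surface at z = 0. Lengths are in m, angles in rad, forces in N, time in s.
With the tool pointing down it reaches from about 0.325 to 0.9 m from the base axis. Payload 3.5 kg.
Tool frame: the origin (TCP) lies midway between the tips of the shut fingers; the grasp point (between the pads) lies 19 mm behind it (grasp_offset is the distance from the TCP to the grasp point, in m); x points along the fingers, y is the direction in which the jaws open and shut, and the axes are right-handed (so a half turn about x gives the same grasp; the last joint's range is limited). The gripper opens to 85 mm and grips with 20 to 120 N. Pads are 22 mm wide; open, the fingers measure 114 mm over their backs; the gripper's body (76 mm by 85 mm) begins 54 mm behind the grasp point. The pads swing forward as they close: fully open they stand 13 mm farther back than shut.
Start: joints at [-0.861, 0.276, -0.026, 1.268, 0, 1.467], TCP at [0.454, -0.43, 0.21] pointing down, gripper open.
Joint ranges: [-3.12, 3.12], [-0.85, 1.88], [-1.08, 1.24], [-1.95, 2.15], [-1.57, 1.53], [-3.14, 3.14]. Speed limits (rad/s): [2.57, 2.57, 3.14, 3.14, 3.14, 3.14].

INTERFACE

Orientations are given as a unit quaternion [x, y, z, w].
In Python, from rig import * gives the robot as it stands. The module is installed in compiled form; this text tells all that it offers.
- The arm moves only by the shell command python3 -m inch 'ROWS' [FORCE]. ROWS is a JSON object of lists of equal length, an entry for each row: "slide": the shift along the tool's x, y, z in cm, a list of three; "turn": the turn, a rotation vector about the tool's x, y, z in degrees, a list of three; "jaw": the closure, from -1 (fully open) to 1 (shut). In form: {"slide": [[dx, dy, dz], ...], "turn": [[rx, ry, rz], ...], "jaw": [jaw, ...]}. A call has 1 to 5 rows; each row is the pose to reach, as a shift and turn from the pose commanded when the call began, along the tool's axes at that moment; what a row does not reach only later rows make up. A row lasts 1/10 s, in which the tool goes at most 50 mm and 8.59 degrees, less where a joint would pass 70% of its speed; a pose out of reach is approached as far as the arm can. A call with a gripper value outside its range is refused whole. The fingers move at their own pace and stop on an object; FORCE is the grip in N (left out, the last holds). Time passes only in rows, so rows that repeat a pose let the fingers close. It gives the time, the measured TCP pose, the force and the opening at its end, in the units of the state.
- read_state(): the state, without advancing time (a new reading comes with each control period).
- get_image(name): name is "scene" or "top"; returns a dict with "img" (384x512x3 uint8, blue, green, red), "mtx" (3x3 intrinsics, pixels), "dist_coeffs" ([k1, k2, p1, p2, k3] as OpenCV has them; the pictures are not rectified), "extrinsics" (4x4, takes a point from world to camera coordinates). Camera axes: x right, y down, z forward; pixel columns grow to the right and rows downward; lengths in m; the calibration is good to about 2 mm. A picture is of the moment at which its call begins. There is no depth.
- hand_in(): hands the job in, once; it reports no verdict.
Trained networks look in a picture, given as the dict that the camera call returned (one of the last four; its "shot" number tells which), for a name from the list of things; names that differ only in an ending like _2 or _b are one class to them, and where a whole thing is asked for, a point or a joint stands for the part that bears it (a point fixed in the world has none). Each returns a list of dicts, best first, with "confidence" (0 to 1); they miss things now and then, are a little off and sometimes report something else, mostly with a low value. They report only what shows in the picture. A call takes as long as a camera call.
- boxes_of(picture, query): "extent" ([left, top, right, bottom] in pixels, round what is visible of it).
- landmark_of(picture, query): "pixel" ([column, row] in pixels: a listed point, or the origin of a listed thing).
The state is a dict: "time": time; "joint_pos": joint angles; "joint_velocities": joint speeds; "joint_efforts": joint torques, N m; "eef_pos": TCP position; "orientation": TCP orientation; "ft_force": force on the tool from outside, world axes, zero at the start; "torque": the same for the moment, N m; "opening": finger opening in m.
Only numpy, scipy, OpenCV 4.12 (cv2) and the standard library are available. Lean on these libraries where they do the work, as an engineer would, in place of code of your own. Each camera call takes 0.05 s, during which the arm holds its last target. There are 200 camera calls.

TASK

Check the end float of the gear spindle in its bearing fixture by its knob: push it in until it bears on its inner stop and keep about 12 N of thrust on it for a second, then pull it out and load the outer stop the same way, never putting more than 20 N of thrust on it in either direction. Then leave the spindle at rest in the middle of the float you felt, let go of the knob, and do not disturb the measuring tools lying round about.

Things in the scene. Friction and masses are not known exactly. Their poses are not given: they have to be found in the camera images.
- knob (a point): Centre of the steel knob on the spindle's free end, on its axis, 75 mm up. Round grip 29 mm in diameter reaching 18 mm each way along the axis, then a 38 mm rim 6 mm thick on the free end; inward, 40 mm or more of bare 14 mm shaft before the first pedestal. x axis: along the spindle, level, INTO the fixture (push +x, pull -x); z up. It only slides along x, without turning.
- spindle (a joint): Sliding position of the spindle in its bearing carrier, m, growing as it is pulled out. Zero is an arbitrary mark, neither a stop nor the middle. Free between hidden inner and outer stops (2 N friction; stays where left); the end float is about 15 mm, and where it begins and ends must be felt. On a stop, spindle and carrier move together.
- carrier (a joint): Spring-backed bearing carrier that holds both stops: axial displacement, m, positive outward (spindle pulled), negative inward (pushed). 0 without thrust; stiffness 5 N per mm either way (12 N of thrust = 2.4 mm). It springs back when the knob is let go. Reads with the same noise as the poses.
- fixture: Fixed bearing fixture: dark base plate 210 x 104 x 14 mm, two grey pedestals (101 and 107 mm high, oil cups 6 mm higher), gear between them. Origin on the surface under the spindle axis; x inward along it; base from x = -75 to +135 mm, pedestal by the knob from x = -64 to -26 mm. The spindle cartridge sits up to 4 mm further in or out, so the fixture does not tell where the stops are.
- caliper: Bystander: steel caliper lying flat, 75 x 225 x 10 mm, origin at the centre of its underside.
- loupe: Bystander: black stand loupe, 42 mm in diameter, 39 mm high, origin at the centre of its underside.
- feeler_gauge: Bystander: feeler gauge lying flat, 34 x 95 x 10 mm, origin at the centre of its underside.

How it is judged:
On the way, in this order (a step that is already met when the one before it is completed fails the run):
1. the spindle is pushed against its inner stop and at least 7 N of inward thrust is kept on it for half a second (value of joint carrier below -0.0014 m and value of joint spindle below -0.002 m), for 0.5 s.
2. the spindle is pulled against its outer stop and at least 7 N of outward thrust is kept on it for half a second (value of joint carrier above 0.0014 m and value of joint spindle above 0.012 m), for 0.5 s.
At the end, for the whole second after the job is handed in: After both stops have been loaded, the spindle rests, released and unloaded, within 2 mm of the middle of its end float (value of joint spindle between 0.003 and 0.007 m and value of joint carrier between -0.0008 and 0.0008 m and velocity of joint spindle between -0.003 and 0.003 m/s); the robot touches nothing.
It fails at once if more than 20 N of thrust is put on the spindle's stops (value of joint carrier below -0.004 m or value of joint carrier above 0.004 m).
It fails at once if the caliper, loupe or feeler gauge is moved more than 20 mm (distance of any of caliper, loupe, feeler_gauge from where it was at the start of the episode above 0.02 m).
It also fails if it takes over 48 s, if anything falls off the work surface, if the arm or the gripper's body presses on something with over 40 N, if the wrist force passes 120 N, or if a joint passes its speed limit or range.

## Working session

There is one attempt and no reset: what is moved stays moved. The work goes in short steps, Python scripts to look and compute and a shell command to move; the robot and the scene stay as the last step left them, time stands still between calls to the robot, and variables do not carry over. Pictures are saved under pics/ and viewed, about 8 in all and at most 12, crops included, and the job is handed in when it is done.

```bash
mkdir -p pics
cat > h.py <<'E'
from rig import *
import numpy as np, cv2
from scipy.spatial.transform import Rotation as R
def ray(p,px):
    M=np.array(p["mtx"]);E=np.array(p["extrinsics"])
    u=cv2.undistortPoints(np.array([[px]],float),M,np.array(p["dist_coeffs"],float))[0,0]
    d=E[:3,:3].T@np.array([u[0],u[1],1]);o=-E[:3,:3].T@E[:3,3]
    return o,d/np.linalg.norm(d)
def atz(p,px,z):
    o,d=ray(p,px);return o+d*(z-o[2])/d[2]
def tri(a,b):
    A=np.zeros((3,3));v=np.zeros(3)
    for o,d in(a,b):
        P=np.eye(3)-np.outer(d,d);A+=P;v+=P@o
    return np.linalg.solve(A,v)
E
python3 - <<'E'
from h import *
s=read_state();print({k:np.round(v,3).tolist() for k,v in s.items()})
r={}
for n in("scene","top"):
    p=get_image(n);cv2.imwrite(f"pics/{n}0.png",p["img"])
    for q,z in(("knob",.075),("fixture",0),("caliper",0),("loupe",0),("feeler_gauge",0)):
        for l in landmark_of(p,q)[:2]:
            print(n,q,np.round(l["pixel"],1),round(l["confidence"],2),np.round(atz(p,l["pixel"],z),3))
            r.setdefault((n,q),ray(p,l["pixel"]))
for q in("knob","fixture"):
    if("scene",q) in r and ("top",q) in r: print(q,np.round(tri(r["scene",q],r["top",q]),3))
E
```

```text
{'time': 0.0, 'joint_pos': [-0.861, 0.277, -0.028, 1.268, 0.0, 1.467], 'joint_velocities': [-0.0, -0.001, -0.0, -0.001, -0.001, -0.001], 'joint_efforts': [-0.002, -44.551, 29.52, 0.016, -0.0, 0.0], 'eef_pos': [0.453, -0.429, 0.209], 'orientation': [-0.649, -0.28, 0.65, -0.279], 'ft_force': [-0.141, 0.141, -0.007], 'torque': [-0.013, -0.026, -0.018], 'opening': 0.085}
scene knob [270.6 176.4] 0.67 [0.502 0.031 0.075]
scene fixture [216.  211.7] 0.58 [0.532 0.165 0.   ]
scene caliper [261.8 259. ] 0.67 [0.354 0.149 0.   ]
scene loupe [336.8 203.4] 0.63 [ 0.404 -0.103  0.   ]
scene feeler_gauge [258.8 155.1] 0.6 [ 0.662 -0.04   0.   ]
top knob [272.2 197.3] 0.97 [0.495 0.031 0.075]
top fixture [211.2 184. ] 0.63 [0.533 0.176 0.   ]
top caliper [219.7 255.5] 0.74 [0.359 0.156 0.   ]
top loupe [322.2 232.6] 0.65 [ 0.412 -0.094  0.   ]
top feeler_gauge [297.9 129. ] 0.77 [ 0.667 -0.039  0.   ]
knob [0.496 0.033 0.08 ]
fixture [0.53  0.171 0.006]
```

Run:
```python
import cv2
a=cv2.imread("pics/scene0.png");b=cv2.imread("pics/top0.png")
c=cv2.vconcat([cv2.resize(a[110:300,140:400],(780,570))]);d=cv2.resize(b[90:290,150:410],(780,600))
cv2.imwrite("pics/s1.png",c);cv2.imwrite("pics/t1.png",d)
```

```text
(no output)
```

View pics/s1.png

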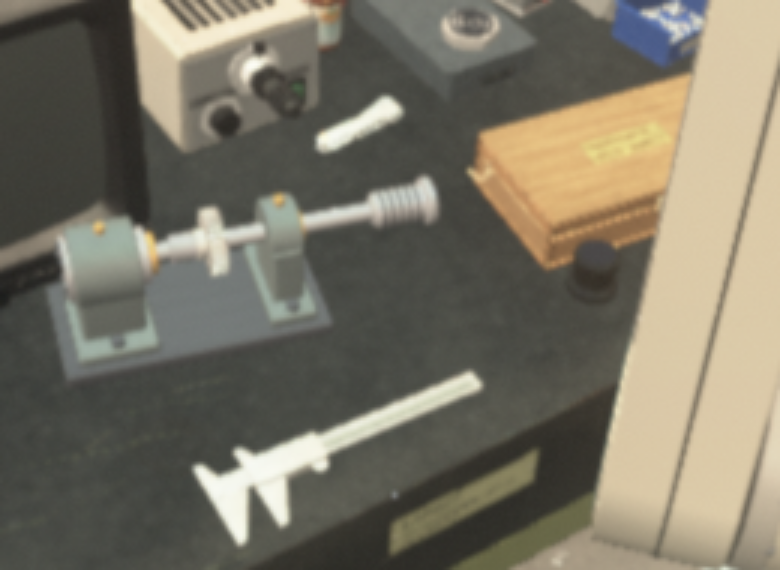

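View pics/t1.png

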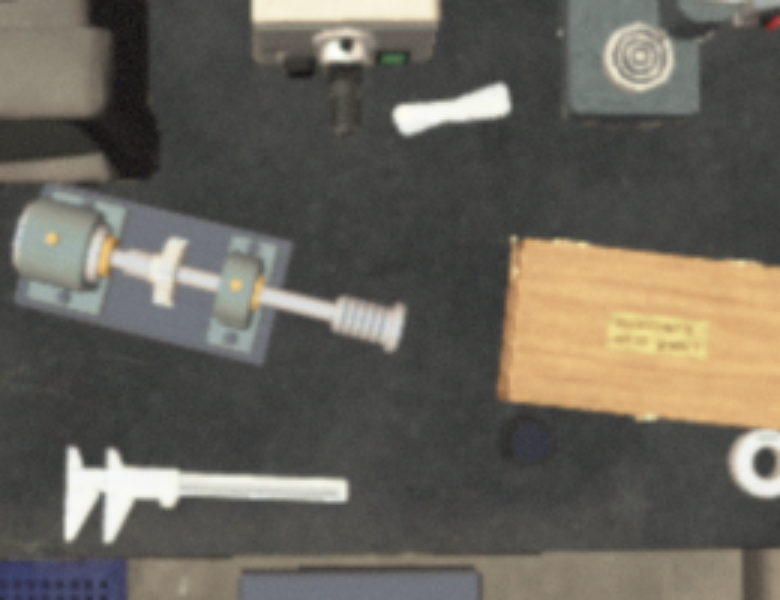

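The knob shows in the top crop at (367,320) and the shaft runs left to the pedestal at (240,290). Its free end is clear, with the loupe about 130 mm away at (530,440) and the caliper well below.

```bash
cat >> h.py <<'E'
def goal(target,yawdir):
    s=read_state();T=R.from_quat(s["orientation"]);m=T.as_matrix()
    best=None
    for sg in(1,-1):
        z=sg*np.array([yawdir[0],yawdir[1],0]);x=np.array([0,0,-1.]);y=np.cross(z,x)
        G=R.from_matrix(np.c_[x,y,z]);rv=(T.inv()*G).as_rotvec(degrees=True)
        if best is None or np.linalg.norm(rv)<np.linalg.norm(best[0]): best=(rv,sg)
    print("slide cm",np.round(100*m.T@(np.array(target)-s["eef_pos"]),2),"turn deg",np.round(best[0],1),"z sign",best[1],"pos",np.round(s["eef_pos"],4),"t",s["time"])
E
python3 - <<'E'
from h import *
p=get_image("top")
P=np.array([atz(p,(150+x/3,90+y/3),.075)[:2] for x,y in((118,257),(205,280),(335,312),(398,326))])
print(P.round(4))
L=[l["pixel"] for l in landmark_of(p,"knob")[:1]];k=atz(p,L[0],.075);print(k.round(4),boxes_of(p,"knob")[:1])
u,s,v=np.linalg.svd(P-P.mean(0));d=v[0]*np.sign(v[0][1]);print("axis",d,np.degrees(np.arctan2(d[1],d[0])),s)
print(np.cross(d,k[:2]-P.mean(0)))
print(R.from_quat(read_state()["orientation"]).as_matrix().round(2))
goal([k[0],k[1],.056],d); goal([k[0],k[1],.2],d)
E
```

```text
[[0.5458 0.217 ]
 [0.5277 0.1515]
 [0.5027 0.0543]
 [0.4918 0.0074]]
[0.4946 0.0299 0.075 ] [{'extent': [188.7, 170.3, 283.8, 209.1], 'confidence': 0.59}]
axis [0.24969679 0.96832407] 75.54042959536045 [0.16902559 0.00113397]
0.002275733892957082
[[ 0.    0.73 -0.69]
 [-0.   -0.69 -0.73]
 [-1.    0.    0.  ]]
slide cm [ 15.41 -28.64 -36.18] turn deg [-29.   0.  -0.] z sign -1 pos [ 0.4539 -0.4297  0.2101] t 0.75
slide cm [  1.01 -28.64 -36.18] turn deg [-29.   0.  -0.] z sign -1 pos [ 0.4539 -0.4297  0.2101] t 0.75<stdin>:7: DeprecationWarning: Arrays of 2-dimensional vectors are deprecated. Use arrays of 3-dimensional vectors instead. (deprecated in NumPy 2.0)
```

```bash
python3 -m inch '{"slide":[[0,-3,-3.8],[0,-6,-7.5],[0,-9,-11.2],[0,-12,-15],[0,-15,-18.7]],"turn":[[-6,0,0],[-12,0,0],[-18,0,0],[-24,0,0],[-29,0,0]],"jaw":[-1,-1,-1,-1,-1]}' 60
python3 - <<'E'
from h import *
d=[.2497,.9683]; goal([.4965,.031,.16],d)
E
```

```text
time: 1.25
eef_pos: [0.4734, -0.189, 0.2103]
orientation: [0.558, 0.434, -0.558, 0.434]
ft_force: [-0.1, 0.6, 0.3]
opening: 0.0857
slide cm [  5.03  -3.18 -21.89] turn deg [ 0.2 -0.  -0. ] z sign -1 pos [ 0.4734 -0.189   0.2103] t 1.25
```

```bash
python3 -m inch '{"slide":[[0.5,-0.7,-4.5],[1.5,-1.4,-9.5],[3,-2.1,-14],[4,-2.8,-18.5],[5,-3.2,-21.9]],"turn":[[0,0,0],[0,0,0],[0,0,0],[0,0,0],[0,0,0]],"jaw":[-1,-1,-1,-1,-1]}'
python3 -m inch '{"slide":[[0,0,0],[0,0,0]],"turn":[[0,0,0],[0,0,0]],"jaw":[-1,-1]}'
python3 - <<'E'
from h import *
d=[.2497,.9683]; goal([.4965,.031,.056],d)
p=get_image("scene");a=cv2.resize(p["img"][80:270,180:380],(600,570));p=get_image("top");b=cv2.resize(p["img"][130:250,200:330],(617,570))
cv2.imwrite("pics/near.png",cv2.resize(cv2.hconcat([a,b]),(800,375)))
E
```

```text
time: 1.75
eef_pos: [0.4967, 0.0318, 0.1599]
orientation: [0.559, 0.434, -0.558, 0.434]
ft_force: [0.4, 0.2, 0.3]
opening: 0.0856
time: 1.95
eef_pos: [0.4969, 0.0299, 0.16]
orientation: [-0.558, -0.434, 0.559, -0.434]
ft_force: [0.0, 0.1, -0.2]
opening: 0.0857
slide cm [10.4  -0.07 -0.1 ] turn deg [0.1 0.  0. ] z sign -1 pos [0.4969 0.0299 0.16  ] t 1.95
```

View pics/near.png

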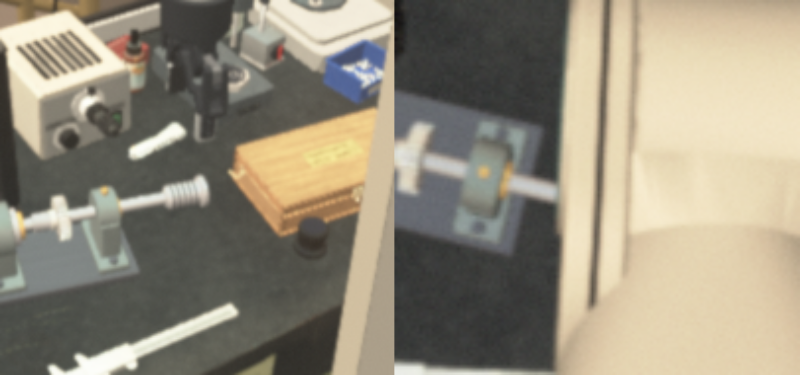

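The left half shows the gripper hanging above the knob at (190,190) and clear of everything. The arm hides the knob in the top view. I'll go down next.

```bash
python3 -m inch '{"slide":[[3,-0.1,-0.1],[6,-0.1,-0.1],[9,-0.1,-0.1],[10.5,-0.1,-0.1],[10.5,-0.1,-0.1]],"turn":[[0,0,0],[0,0,0],[0,0,0],[0,0,0],[0,0,0]],"jaw":[-1,-1,-1,-1,-1]}' 20
python3 -m inch '{"slide":[[0,0,0],[0,0,0],[0,0,0],[0,0,0],[0,0,0]],"turn":[[0,0,0],[0,0,0],[0,0,0],[0,0,0],[0,0,0]],"jaw":[0,0.2,0.3,0.4,0.5]}' 20
python3 - <<'E'
from h import *
p=get_image("scene");a=cv2.resize(p["img"][110:240,200:330],(600,600))
cv2.imwrite("pics/grasp.png",a);goal([.4965,.031,.056],[.2497,.9683])
E
```

```text
time: 2.55
eef_pos: [0.4942, 0.0292, 0.0532]
orientation: [-0.558, -0.434, 0.561, -0.431]
ft_force: [-0.4, -0.2, -0.2]
opening: 0.0856
time: 3.05
eef_pos: [0.4974, 0.0304, 0.0562]
orientation: [0.559, 0.433, -0.558, 0.434]
ft_force: [0.3, -0.6, 4.5]
opening: 0.0261
slide cm [ 0.02 -0.1  -0.03] turn deg [ 0.  -0.  -0.1] z sign -1 pos [0.4974 0.0304 0.0562] t 3.1
```

View pics/grasp.png

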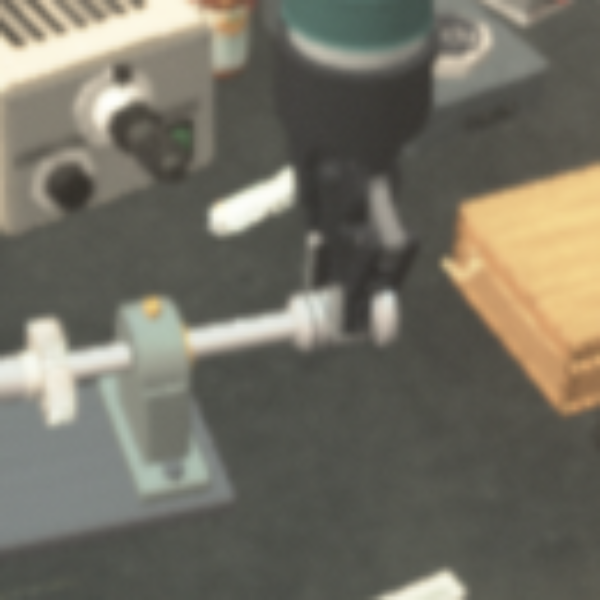

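The pads are on the grip, close to the rim (knob at (345,315)). I'll grip firmly and check the load.

```bash
python3 -m inch '{"slide":[[0.1,0,0],[0.1,0,0],[0.1,0,0],[0.1,0,0],[0.1,0,0]],"turn":[[0,0,0],[0,0,0],[0,0,0],[0,0,0],[0,0,0]],"jaw":[1,1,1,1,1]}' 60
python3 -m inch '{"slide":[[0,0,0],[0,0,0]],"turn":[[0,0,0],[0,0,0]],"jaw":[1,1]}'
```

```text
time: 3.6
eef_pos: [0.4975, 0.0305, 0.0562]
orientation: [0.559, 0.433, -0.558, 0.434]
ft_force: [-3.3, -0.4, 12.7]
opening: 0.0252
time: 3.8
eef_pos: [0.4975, 0.0305, 0.0562]
orientation: [0.559, 0.433, -0.558, 0.434]
ft_force: [-3.1, 0.1, 12.8]
opening: 0.0246
```

```bash
python3 -m inch '{"slide":[[0,0,0],[0,0,0],[0.3,-0.05,-0.1],[0.5,-0.05,-0.1],[0.5,-0.05,-0.1]],"turn":[[0,0,0],[0,0,0],[0,0,0],[0,0,0],[0,0,0]],"jaw":[0,-0.2,-0.2,-0.2,-0.2]}' 20
python3 -m inch '{"slide":[[0,0,0],[0,0,0],[0,0,0],[0,0,0],[0,0,0]],"turn":[[0,0,0],[0,0,0],[0,0,0],[0,0,0],[0,0,0]],"jaw":[0.2,1,1,1,1]}' 60
python3 -m inch '{"slide":[[0,0,0],[0,0,0]],"turn":[[0,0,0],[0,0,0]],"jaw":[1,1]}'
```

```text
time: 4.3
eef_pos: [0.4953, 0.0317, 0.0483]
orientation: [-0.558, -0.434, 0.559, -0.433]
ft_force: [-0.3, -0.2, 0.1]
opening: 0.0515
time: 4.8
eef_pos: [0.4974, 0.0313, 0.0495]
orientation: [0.559, 0.433, -0.558, 0.434]
ft_force: [4.0, -1.3, -0.6]
opening: 0.0267
time: 5.0
eef_pos: [0.4974, 0.0313, 0.0496]
orientation: [0.559, 0.433, -0.558, 0.434]
ft_force: [5.1, -2.1, -1.8]
opening: 0.0266
```

```bash
python3 -m inch '{"slide":[[0,0.08,-0.1],[0,0.08,-0.2],[0,0.08,-0.3],[0,0.08,-0.3]],"turn":[[0,0,0],[0,0,0],[0,0,0],[0,0,0]],"jaw":[1,1,1,1]}'
```

```text
time: 5.4
eef_pos: [0.4982, 0.0343, 0.0495]
orientation: [0.559, 0.433, -0.559, 0.434]
ft_force: [2.4, -3.6, 1.9]
opening: 0.0266
```

```bash
python3 -m inch '{"slide":[[0,0,-0.1],[0,0,-0.2],[0,0,-0.2]],"turn":[[0,0,0],[0,0,0],[0,0,0]],"jaw":[1,1,1]}'
```

```text
time: 5.7
eef_pos: [0.4987, 0.0363, 0.0494]
orientation: [0.559, 0.433, -0.559, 0.433]
ft_force: [3.3, -2.2, 3.9]
opening: 0.0266
```

```bash
python3 -m inch '{"slide":[[0,0,-0.05],[0,0,-0.1],[0,0,-0.1]],"turn":[[0,0,0],[0,0,0],[0,0,0]],"jaw":[1,1,1]}'
```

```text
time: 6.0
eef_pos: [0.4989, 0.0373, 0.0494]
orientation: [0.559, 0.433, -0.559, 0.433]
ft_force: [2.9, -2.6, 4.0]
opening: 0.0264
```

```bash
python3 -m inch '{"slide":[[0,0,-0.1],[0,0,-0.2],[0,0,-0.2]],"turn":[[0,0,0],[0,0,0],[0,0,0]],"jaw":[1,1,1]}'
```

```text
time: 6.3
eef_pos: [0.4994, 0.0392, 0.0494]
orientation: [0.559, 0.433, -0.559, 0.433]
ft_force: [3.7, -2.8, 4.7]
opening: 0.0261
```

```bash
python3 -m inch '{"slide":[[0,0,-0.05],[0,0,-0.1],[0,0,-0.1]],"turn":[[0,0,0],[0,0,0],[0,0,0]],"jaw":[1,1,1]}'
```

```text
time: 6.6
eef_pos: [0.4997, 0.0401, 0.0494]
orientation: [0.559, 0.433, -0.559, 0.433]
ft_force: [4.4, -2.9, 4.0]
opening: 0.0266
```

```bash
python3 -m inch '{"slide":[[0,0.02,-0.1],[0,0.05,-0.2],[0,0.05,-0.2]],"turn":[[0,0,0],[0,0,0],[0,0,0]],"jaw":[1,1,1]}'
```

```text
time: 6.9
eef_pos: [0.5002, 0.0421, 0.0494]
orientation: [0.559, 0.433, -0.559, 0.433]
ft_force: [3.7, -1.5, 5.6]
opening: 0.0265
```

```bash
python3 -m inch '{"slide":[[0,0,-0.05],[0,0,-0.1],[0,0,-0.1]],"turn":[[0,0,0],[0,0,0],[0,0,0]],"jaw":[1,1,1]}'
```

```text
time: 7.2
eef_pos: [0.5005, 0.043, 0.0494]
orientation: [0.559, 0.433, -0.559, 0.433]
ft_force: [3.3, -2.8, 5.1]
opening: 0.0262
```

```bash
python3 -m inch '{"slide":[[0,0,-0.1],[0,0,-0.2],[0,0,-0.2]],"turn":[[0,0,0],[0,0,0],[0,0,0]],"jaw":[1,1,1]}'
```

```text
time: 7.5
eef_pos: [0.5008, 0.0443, 0.0494]
orientation: [-0.558, -0.433, 0.559, -0.434]
ft_force: [2.8, -4.3, 5.5]
opening: 0.0266
```

```bash
python3 -m inch '{"slide":[[0,0,-0.05],[0,0,-0.1],[0,0,-0.1]],"turn":[[0,0,0],[0,0,0],[0,0,0]],"jaw":[1,1,1]}'
```

```text
time: 7.8
eef_pos: [0.5009, 0.0446, 0.0494]
orientation: [-0.558, -0.432, 0.56, -0.434]
ft_force: [2.0, -6.6, 6.8]
opening: 0.0262
```

```bash
python3 -m inch '{"slide":[[0,0,-0.1],[0,0,-0.2],[0,0,-0.2]],"turn":[[0,0,0],[0,0,0],[0,0,0]],"jaw":[1,1,1]}'
```

```text
time: 8.1
eef_pos: [0.501, 0.0453, 0.0494]
orientation: [-0.557, -0.432, 0.561, -0.434]
ft_force: [0.7, -10.2, 8.5]
opening: 0.0266
```

```bash
python3 -m inch '{"slide":[[0,0,-0.1],[0,0,-0.2],[0,0,-0.2]],"turn":[[0,0,0],[0,0,0],[0,0,0]],"jaw":[1,1,1]}'
```

```text
time: 8.4
eef_pos: [0.5012, 0.0459, 0.0494]
orientation: [-0.557, -0.431, 0.562, -0.435]
ft_force: [0.4, -13.1, 8.8]
opening: 0.0264
```

```bash
python3 -m inch '{"slide":[[0,0,-0.07],[0,0,-0.07],[0,0,-0.07],[0,0,-0.07],[0,0,-0.07]],"turn":[[0,0,0],[0,0,0],[0,0,0],[0,0,0],[0,0,0]],"jaw":[1,1,1,1,1]}'
python3 -m inch '{"slide":[[0,0,0],[0,0,0],[0,0,0],[0,0,0],[0,0,0]],"turn":[[0,0,0],[0,0,0],[0,0,0],[0,0,0],[0,0,0]],"jaw":[1,1,1,1,1]}'
python3 -m inch '{"slide":[[0,0,0],[0,0,0],[0,0,0]],"turn":[[0,0,0],[0,0,0],[0,0,0]],"jaw":[1,1,1]}'
```

```text
time: 8.9
eef_pos: [0.5012, 0.0461, 0.0494]
orientation: [-0.556, -0.43, 0.562, -0.435]
ft_force: [0.0, -13.2, 8.2]
opening: 0.0268
time: 9.4
eef_pos: [0.5012, 0.0462, 0.0494]
orientation: [-0.556, -0.43, 0.562, -0.435]
ft_force: [0.2, -14.4, 7.7]
opening: 0.0265
time: 9.7
eef_pos: [0.5013, 0.0461, 0.0494]
orientation: [-0.556, -0.43, 0.562, -0.435]
ft_force: [0.7, -14.4, 8.6]
opening: 0.0269
```

```bash
python3 -m inch '{"slide":[[0,0,0.15],[0,0,0.3],[0,0,0.45],[0,0,0.6],[0,0,0.6]],"turn":[[0,0,0],[0,0,0],[0,0,0],[0,0,0],[0,0,0]],"jaw":[1,1,1,1,1]}'
python3 -m inch '{"slide":[[0,-0.02,0.15],[0,-0.03,0.3],[0,-0.04,0.45],[0,-0.05,0.6],[0,-0.05,0.6]],"turn":[[0,0,0],[0,0,0],[0,0,0],[0,0,0],[0,0,0]],"jaw":[1,1,1,1,1]}'
```

```text
time: 10.2
eef_pos: [0.5007, 0.0442, 0.0494]
orientation: [-0.559, -0.433, 0.559, -0.433]
ft_force: [2.5, -4.4, 5.8]
opening: 0.0267
time: 10.7
eef_pos: [0.4995, 0.0395, 0.0494]
orientation: [0.56, 0.433, -0.558, 0.433]
ft_force: [5.1, -0.2, 4.7]
opening: 0.0264
```

```bash
python3 -m inch '{"slide":[[0,0,0.15],[0,0,0.3],[0,0,0.45],[0,0,0.6],[0,0,0.6]],"turn":[[0,0,0],[0,0,0],[0,0,0],[0,0,0],[0,0,0]],"jaw":[1,1,1,1,1]}'
```

```text
time: 11.2
eef_pos: [0.498, 0.0336, 0.0494]
orientation: [0.559, 0.433, -0.558, 0.433]
ft_force: [5.0, 1.1, 4.4]
opening: 0.0268
```

```bash
python3 -m inch '{"slide":[[0,0,0.1],[0,0,0.2],[0,0,0.2]],"turn":[[0,0,0],[0,0,0],[0,0,0]],"jaw":[1,1,1]}'
```

```text
time: 11.5
eef_pos: [0.4975, 0.0317, 0.0494]
orientation: [0.559, 0.433, -0.558, 0.433]
ft_force: [3.9, 1.0, 5.2]
opening: 0.0268
```

```bash
python3 -m inch '{"slide":[[0,0,0.1],[0,0,0.2],[0,0,0.2]],"turn":[[0,0,0],[0,0,0],[0,0,0]],"jaw":[1,1,1]}'
```

```text
time: 11.8
eef_pos: [0.497, 0.0298, 0.0494]
orientation: [0.559, 0.433, -0.558, 0.433]
ft_force: [5.1, -0.3, 4.8]
opening: 0.0266
```

```bash
python3 -m inch '{"slide":[[0,0,0.1],[0,0,0.2],[0,0,0.2]],"turn":[[0,0,0],[0,0,0],[0,0,0]],"jaw":[1,1,1]}'
```

```text
time: 12.1
eef_pos: [0.4964, 0.0278, 0.0493]
orientation: [0.559, 0.434, -0.558, 0.433]
ft_force: [5.7, 1.4, 3.9]
opening: 0.0266
```

```bash
python3 -m inch '{"slide":[[0,0,0.1],[0,0,0.2],[0,0,0.2]],"turn":[[0,0,0],[0,0,0],[0,0,0]],"jaw":[1,1,1]}'
```

```text
time: 12.4
eef_pos: [0.4963, 0.0271, 0.0494]
orientation: [0.56, 0.434, -0.557, 0.433]
ft_force: [5.8, 3.0, 3.4]
opening: 0.0264
```

```bash
python3 -m inch '{"slide":[[0,0,0.1],[0,0,0.2],[0,0,0.2]],"turn":[[0,0,0],[0,0,0],[0,0,0]],"jaw":[1,1,1]}'
```

```text
time: 12.7
eef_pos: [0.4961, 0.0265, 0.0493]
orientation: [0.561, 0.435, -0.556, 0.432]
ft_force: [6.4, 7.3, 2.8]
opening: 0.0265
```

```bash
python3 -m inch '{"slide":[[0,0,0.1],[0,0,0.2],[0,0,0.2]],"turn":[[0,0,0],[0,0,0],[0,0,0]],"jaw":[1,1,1]}'
```

```text
time: 13.0
eef_pos: [0.496, 0.0258, 0.0493]
orientation: [0.562, 0.436, -0.555, 0.431]
ft_force: [7.9, 10.4, 1.8]
opening: 0.0264
```

```bash
python3 -m inch '{"slide":[[0,0,0.05],[0,0,0.1],[0,0,0.1],[0,0,0.1],[0,0,0.1]],"turn":[[0,0,0],[0,0,0],[0,0,0],[0,0,0],[0,0,0]],"jaw":[1,1,1,1,1]}'
python3 -m inch '{"slide":[[0,0,0],[0,0,0],[0,0,0],[0,0,0],[0,0,0]],"turn":[[0,0,0],[0,0,0],[0,0,0],[0,0,0],[0,0,0]],"jaw":[1,1,1,1,1]}'
python3 -m inch '{"slide":[[0,0,0],[0,0,0],[0,0,0]],"turn":[[0,0,0],[0,0,0],[0,0,0]],"jaw":[1,1,1]}'
```

```text
time: 13.5
eef_pos: [0.4959, 0.0255, 0.0493]
orientation: [0.562, 0.436, -0.555, 0.431]
ft_force: [8.9, 12.2, 2.4]
opening: 0.0265
time: 14.0
eef_pos: [0.4959, 0.0255, 0.0493]
orientation: [0.562, 0.436, -0.555, 0.431]
ft_force: [7.6, 12.3, 0.7]
opening: 0.0262
time: 14.3
eef_pos: [0.4959, 0.0255, 0.0493]
orientation: [0.562, 0.436, -0.555, 0.431]
ft_force: [8.4, 12.9, 1.6]
opening: 0.0266
```

```bash
python3 -m inch '{"slide":[[0,0,-0.15],[0,0.01,-0.3],[0,0.02,-0.45],[0,0.03,-0.6],[0,0.03,-0.7]],"turn":[[0,0,0],[0,0,0],[0,0,0],[0,0,0],[0,0,0]],"jaw":[1,1,1,1,1]}'
python3 -m inch '{"slide":[[0,0,-0.15],[0,0.01,-0.3],[0,0.02,-0.45],[0,0.03,-0.6],[0,0.03,-0.6]],"turn":[[0,0,0],[0,0,0],[0,0,0],[0,0,0],[0,0,0]],"jaw":[1,1,1,1,1]}'
python3 -m inch '{"slide":[[0,0,0]],"turn":[[0,0,0]],"jaw":[1]}'
python3 - <<'E'
from h import *
s=read_state();d=np.array([.2497,.9683]);print(np.dot(d,s["eef_pos"][:2]),np.dot(d,s["ft_force"][:2]))
E
```

```text
time: 14.8
eef_pos: [0.4965, 0.028, 0.0493]
orientation: [0.559, 0.434, -0.558, 0.433]
ft_force: [4.1, -0.8, 6.6]
opening: 0.0267
time: 15.3
eef_pos: [0.4977, 0.0324, 0.0493]
orientation: [-0.558, -0.433, 0.559, -0.434]
ft_force: [2.4, -2.6, 5.6]
opening: 0.0263
time: 15.4
eef_pos: [0.4977, 0.0324, 0.0493]
orientation: [-0.558, -0.433, 0.559, -0.433]
ft_force: [2.6, -2.6, 6.0]
opening: 0.0263
0.1556834629897563 -1.887241789992409
```

```bash
python3 -m inch '{"slide":[[0,0,-0.15],[0,0.01,-0.3],[0,0.01,-0.37],[0,0.01,-0.34],[0,0.01,-0.3]],"turn":[[0,0,0],[0,0,0],[0,0,0],[0,0,0],[0,0,0]],"jaw":[1,1,1,1,1]}'
python3 - <<'E'
from h import *
s=read_state();d=np.array([.2497,.9683]);print(np.dot(d,s["eef_pos"][:2]),np.dot(d,s["ft_force"][:2]))
E
```

```text
time: 15.9
eef_pos: [0.4986, 0.0356, 0.0493]
orientation: [-0.559, -0.433, 0.559, -0.433]
ft_force: [2.4, -0.7, 5.2]
opening: 0.0264
0.15898872391363147 -0.07167576915660578
```

```bash
python3 -m inch '{"slide":[[0,0,0],[0,0,0],[0,0,0],[0,0,0],[0,0,0]],"turn":[[0,0,0],[0,0,0],[0,0,0],[0,0,0],[0,0,0]],"jaw":[0.2,0,-0.3,-0.6,-0.8]}' 20
python3 -m inch '{"slide":[[-2,0,0],[-5,0,0],[-8,0,0],[-12,0,0],[-15,0,0]],"turn":[[0,0,0],[0,0,0],[0,0,0],[0,0,0],[0,0,0]],"jaw":[-0.8,-0.8,-0.8,-0.8,-0.8]}'
python3 -m inch '{"slide":[[0,0,5],[0,0,10],[0,0,15],[0,0,20],[0,0,20]],"turn":[[0,0,0],[0,0,0],[0,0,0],[0,0,0],[0,0,0]],"jaw":[-0.8,-0.8,-0.8,-0.8,-0.8]}'
python3 -m inch '{"slide":[[0,0,5],[0,0,10],[0,0,12],[0,0,12],[0,0,12]],"turn":[[0,0,0],[0,0,0],[0,0,0],[0,0,0],[0,0,0]],"jaw":[-0.8,-0.8,-0.8,-0.8,-0.8]}'
python3 - <<'E'
from h import *
p=get_image("top");cv2.imwrite("pics/end.png",cv2.resize(p["img"][90:290,150:410],(780,600)))
for q,z in(("knob",.075),("caliper",0),("loupe",0),("feeler_gauge",0)):
    for l in landmark_of(p,q)[:1]: print(q,np.round(l["pixel"],1),round(l["confidence"],2),np.round(atz(p,l["pixel"],z),4))
E
```

```text
time: 16.4
eef_pos: [0.4978, 0.0359, 0.0486]
orientation: [-0.558, -0.434, 0.559, -0.433]
ft_force: [-0.9, -0.3, -0.4]
opening: 0.0766
time: 16.9
eef_pos: [0.499, 0.0359, 0.2013]
orientation: [0.559, 0.433, -0.558, 0.434]
ft_force: [0.6, -0.3, -0.1]
opening: 0.0766
time: 17.4
eef_pos: [0.4477, -0.1628, 0.1992]
orientation: [-0.56, -0.43, 0.561, -0.432]
ft_force: [1.4, 0.1, -1.6]
opening: 0.077
time: 17.9
eef_pos: [0.4189, -0.2733, 0.1988]
orientation: [0.559, 0.434, -0.559, 0.433]
ft_force: [-0.9, -0.1, -0.2]
opening: 0.0769
knob [268.2 196.1] 0.89 [0.4979 0.0397 0.075 ]
caliper [218.5 256.7] 0.57 [0.3557 0.1587 0.    ]
loupe [323.4 233.8] 0.62 [ 0.4086 -0.0969  0.    ]
feeler_gauge [298.8 130.9] 0.87 [ 0.6623 -0.0413  0.    ]
```

View pics/end.png

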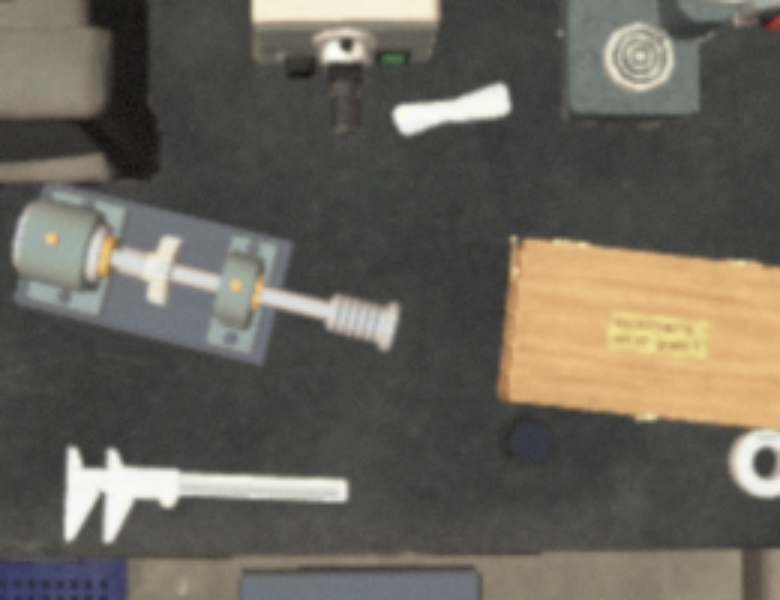

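The knob sits released at crop (365,320), about 7 px further in than at the start. That is roughly 4.8 mm and agrees with the 4.5 mm the tool moved it, so the grip did not slip. The measuring tools have not moved.

```bash
python3 -c "
from rig import *
print(hand_in())"
```

```text
the job is handed in; nothing more can be done
None
```

I loaded both stops, left the spindle in the middle of the float I felt, released it and handed the job in. No verdict was reported.

- **Inner stop:** I pushed the knob in until it bore on the stop and held about 14 N at the wrist. Taking off the 2 N friction, that is about 12 N of thrust. I held it for over a second.
- **Outer stop:** I pulled out and loaded it the same way, to about 14 N at the wrist, also for over a second.
- **Middle:** Under these near-equal loads the tool stood at 169.8 mm (in) and 148.5 mm (out) along the axis, so the middle is 159.2 mm. I left the spindle at 159.0 mm with about 0 N axial force, then opened the gripper and moved the arm well clear.

**Last checks:**
- **No slip:** By eye in the last top picture the knob is about 4.8 mm further in than at the start. The tool moved it 4.5 mm, so the grip did not slip noticeably.
- **Landmark network:** It puts the knob about 10 mm further in. I did not resolve this disagreement, and relied on the picture and the tool reading.
- **Float:** The tool positions give about 16.5 mm, against the stated 15 mm. I put the difference down to give in the gripper and arm; it should be nearly equal at both ends, so it should hardly shift the middle.
- **Measuring tools:** The caliper, loupe and feeler gauge show no visible movement. Their detections shifted by 5 mm or less, which is within the detector's noise.
- **Not checked:** The carrier value could not be read directly, so the thrust figures come from the wrist force.

The first grip sat a little high on the knob, so I re-gripped about 6 mm lower before pushing.

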